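# Close the raw-water strainer: fit its bayonet lid and twist it up snug

### The arm

A 6-joint arm with a two-finger parallel gripper is mounted at the origin on the work surface. World frame = base frame: x ahead of the robot, y to its left, z up, the work surface at z = 0. Lengths are in mm, angles in rad, forces in N, time in s.
With the tool pointing down it reaches from about 350 to 975 mm from the base axis. Payload 7.1 kg.
Tool frame: the origin (TCP) lies midway between the tips of the shut fingers; the grasp point (between the pads) lies 19 mm behind it; z points along the fingers, y is the line along which they close (so a half turn about z gives the same grasp; the last joint's range is limited). The gripper opens to 88 mm and grips with 3 to 60 N. Pads are 20 mm wide; open, the fingers measure 115 mm over their backs; the gripper's body (75 mm by 178 mm) begins 61 mm behind the grasp point.
Start: joints at [-1.286, 0.423, 1.63, -0, 1.089, -0.019], TCP at [186.986, -596.357, 222.675] pointing down, gripper open.
Joint ranges: [-3, 3], [-0.9, 2.11], [0.09, 2.58], [-1.31, 4.45], [0.11, 2.69], [-2.54, 2.54]. Speed limits (rad/s): [2.39, 2.39, 3.01, 3.14, 3.14, 3.14].

### API

Orientations are given as a unit quaternion [x, y, z, w].
In Python, from station import manip gives the robot as it stands. The module is installed in compiled form; this text tells all that it offers. Calls block until the motion is done:
- manip.reach(position, orientation): joint-space move of the TCP to a pose.
- manip.move_linear(position, velocity=150, rotation=None): straight line of the TCP; rotation=None keeps the orientation; velocity is the mean speed in mm/s.
- manip.set_joints(angles): joint-space move.
- manip.gripper_to(opening, squeeze=None): finger opening in mm; squeeze is the grip in N (None keeps the last); returns when the fingers have stopped.
- manip.wait(seconds).
- manip.solve_ik(position, orientation): joint angles nearest the present ones, or None.
- manip.capture(name): name is "side" or "top" or "wrist"; returns a dict with "color" (384x512x3 uint8, blue, green, red), "fx", "fy", "cx", "cy" (pixels), "k1" (the pictures are not rectified: a ray, as slopes to the right and down, at radius r is drawn at 1 + k1 r^2 times it, then the intrinsics apply), "eye" and "orientation" of the camera in the world. Camera axes: x right, y up, looking along -z (the intrinsics and any distortion apply to the point x, -y, -z); pixel columns grow to the right and rows downward; lengths in mm; the calibration is good to about 2 mm. A picture is of the moment at which its call begins. There is no depth.
A pose or a line that the arm cannot do raises manip.Unreachable and nothing moves.
- manip.close_job(): hands the job in; it is judged then, once.
Readings, each from a call of its own:
- manip.get_clock(): time.
- manip.get_qpos(): joint angles.
- manip.get_joint_vel(): joint speeds.
- manip.get_joint_efforts(): joint torques, N m.
- manip.get_position(): TCP position.
- manip.get_tool_rot(): TCP orientation.
- manip.get_wrist_force(): force on the tool from outside, world axes, zero at the start.
- manip.get_moment(): the same for the moment, N m.
- manip.get_finger_gap(): finger opening in mm.
- manip.get_gripper_force(): force on a finger pad.
Only numpy, scipy, OpenCV 4.12 (cv2) and the standard library are available. Lean on these libraries where they do the work, as an engineer would, in place of code of your own. Each camera call takes 0.05 s, during which the arm holds its last target. There are 200 camera calls.

### The job

The engine's raw-water strainer has been cleaned and stands open on the chart table. Fit its lid by the bar on top: let the lid's three pins drop through the gaps in the collar, then twist it clockwise until the ramps cam it down snug on the gasket - properly nipped up by feel so that it stays tight by itself, but not forced, as overtightening crushes the gasket. Let go of it, and leave the other things on the table where they are.

Things in the scene. Friction and masses are not known exactly. Their poses are not given: they have to be found in the camera images.
- lid: Loose black strainer lid, about 0.3 kg: a disc 100 mm across, 24 mm thick, lower edge bevelled, with a bar on top and three round pins 8 mm thick that stick out sideways to 62 mm from the axis, their centres 10 mm above the underside. It lies the right way up on the table, left or right of the strainer. Origin: centre of the underside; z up; x along the bar. The pins point to +x (0 deg), 120 and 240 deg.
- lid_bar (a point): Middle of the top edge of the lid's straight upright bar handle, on the lid's axis, 58 mm above its underside. The bar is 90 mm long along x, 12 mm thick along y and 34 mm high, standing on the disc's top. Axes as the lid's.
- strainer: Raw-water strainer, fixed to its 200 x 160 x 18 mm board: clear bowl with the basket already in, brass hose tails along its +x and -x (to 112 mm from the axis, up to 91 mm high), and on top a round grey collar, 140 mm across, open upwards, its top 135 mm above the table. Origin: on its axis at table height; z up.
- collar (a point): Centre of the collar's mouth, 135 mm above the table; axes as the strainer's. An inward flange 6 mm thick (bore 104 mm, 2 mm clear round the lid) has three gaps 14 mm wide at 0, 120, 240 deg from +x. Pins pass when lid yaw = strainer yaw (or 120 deg more or less) within 2.5 deg; otherwise they rest on the flange, the lid 8 to 17 mm too high. Just anticlockwise of each gap a solid block stops the pins.
- ramp (a point): A point under one ramp, 50 deg clockwise (seen from above) of the gap at 0 deg, 57 mm from the axis. From 8 to 93 deg clockwise of each gap the flange's underside falls 0.1 mm per degree to a stop block. The pins first touch it 10 to 65 deg past the gaps, depending on the gasket; from there the twist gets stiffer as the lid is drawn down. Greased, friction 0.2: it stays where it is left.
- seat (a point): On the axis, 112 mm above the table: where the lid's underside rests on a middling gasket, a springy black ring (25 N per mm). Its thickness varies by +-2.5 mm, unmeasured. Snug: about 0.45 N m (0.35 to 0.6) about the axis is needed to turn on, with no push or pull along the axis; some 6 to 12 deg after first touch. Pins bearing under 5 N in all are loose; over 22 N crush the gasket.
- port_cover: White round inspection-port cover, 116 mm across, 12 mm thick, no bar and no pins; not needed. It lies on the other side of the strainer from the lid. Origin: centre of the underside.
- tape: Roll of black tape, 100 mm across, 48 mm high; not needed. Origin: centre of the underside.
- screwdriver: Screwdriver with a red handle lying between the robot and the strainer; not needed. Origin under its length, x towards the tip.
- grease: Jar of grease, 70 mm across, 65 mm high; not needed. Origin: centre of the underside.
- spool: Small metal spool, 52 mm across, 34 mm high; not needed. Origin: centre of the underside.
- bit_case: Red tray of screwdriver bits, 75 x 135 x 23 mm; not needed. Origin: centre of the underside.
- multimeter: Yellow multimeter, 155 x 80 x 40 mm; not needed. Origin: centre of the underside.
Things that resemble listed ones, but are neither listed nor needed, are in the scene too. What is shaped like the lid but blue or purple is not meant.

How it is judged (in metres and radians):
On the way:
1. the lid sits in the collar with its pins dropped through the gaps (within 4 mm of the axis, no more than 4 mm above the seat, level within 0.05 rad) (horizontal distance between lid and seat below 0.004 m and z of lid in the frame of seat below 0.004 m and angle between lid's own z axis and vertical below 0.05 rad), for 0.1 s.
At the end, for the whole second after the job is handed in: The lid, let go and at rest, sits level (within 0.04 rad) and centred (within 4 mm) in the collar, no more than 3 mm above the seat, its pins held up against the ramps by the squeezed gasket with a total force between 5 and 22 N: less is loose, more crushes the gasket (horizontal distance between lid and seat below 0.004 m and z of lid in the frame of seat below 0.003 m and angle between lid's own z axis and vertical below 0.04 rad and contact force between lid and strainer between 5 and 22 N and linear speed of lid below 0.01 m/s and angular speed of lid below 0.05 rad/s); the robot touches nothing.
It fails at once if one of the other loose things was pushed more than 30 mm from its place (distance of any of port_cover, tape, screwdriver, grease, spool, bit_case, multimeter from where it was at the start of the episode above 0.03 m).
It also fails if it takes over 58 s, if anything falls off the work surface, if the arm or the gripper's body presses on something with over 40 N, if the wrist force passes 120 N, or if a joint passes its speed limit or range.

## Working session

There is one attempt and no reset: what is moved stays moved. The work goes in short steps, each a Python script; the robot and the scene stay as the last script left them, time stands still between calls to the robot, and variables do not carry over. Pictures are saved under pics/ and viewed, at most 10 in all, crops included, and the job is handed in when it is done.

```bash
mkdir -p pics
cat > h.py <<'E'
import numpy as np, cv2
from scipy.spatial.transform import Rotation as R
from station import manip as m
def rays(c,px):
    K=np.array([[c['fx'],0,c['cx']],[0,c['fy'],c['cy']],[0,0,1.]])
    p=cv2.undistortPoints(np.array(px,float).reshape(-1,1,2),K,np.array([c['k1'],0,0,0.])).reshape(-1,2)
    d=np.c_[p[:,0],-p[:,1],-np.ones(len(p))]
    return R.from_quat(c['orientation']).apply(d)
def onplane(c,px,z):
    d=rays(c,px);e=np.array(c['eye'],float)
    return e+d*((z-e[2])/d[:,2])[:,None]
def proj(c,P):
    q=R.from_quat(c['orientation']).inv().apply(np.atleast_2d(P)-np.array(c['eye']))
    s=np.c_[q[:,0],-q[:,1]]/(-q[:,2:3]); s=s*(1+c['k1']*(s**2).sum(1,keepdims=True))
    return s*[c['fx'],c['fy']]+[c['cx'],c['cy']]
def down(yaw): # tool z down, tool y axis at world angle yaw
    y=np.array([np.cos(yaw),np.sin(yaw),0]);z=np.array([0,0,-1.]);x=np.cross(y,z)
    return R.from_matrix(np.c_[x,y,z]).as_quat()
E
python3 - <<'E'
from h import *
import pickle
ims=[]
for n in ("side","top"):
    c=m.capture(n);pickle.dump(c,open(n+'.pkl','wb'));cv2.imwrite(f'pics/{n}0.png',cv2.resize(c['color'],(780,585)))
    print(n,c['eye'],c['orientation'],c['fx'],c['fy'],c['cx'],c['cy'],c['k1'])
print(m.get_clock(), m.get_tool_rot())
E
```

```text
side [ 15.96100413 648.49883895 973.29107713] [-0.12172302  0.33821314  0.87129075 -0.33413742] 453.4162394807605 453.4162394807605 251.99828390011416 189.82337136502386 -0.12996095042172437
top [ 404.0049011    45.26771278 1254.38422143] [ 0.04856922 -0.03657821 -0.70256014  0.70902209] 368.15236113667373 368.15236113667373 259.3077200931844 188.59761046924876 -0.0028146117912288653
0.1 [ 9.88488570e-01  1.51294009e-01 -8.00678145e-05 -6.80593668e-04]
```

View pics/top0.png

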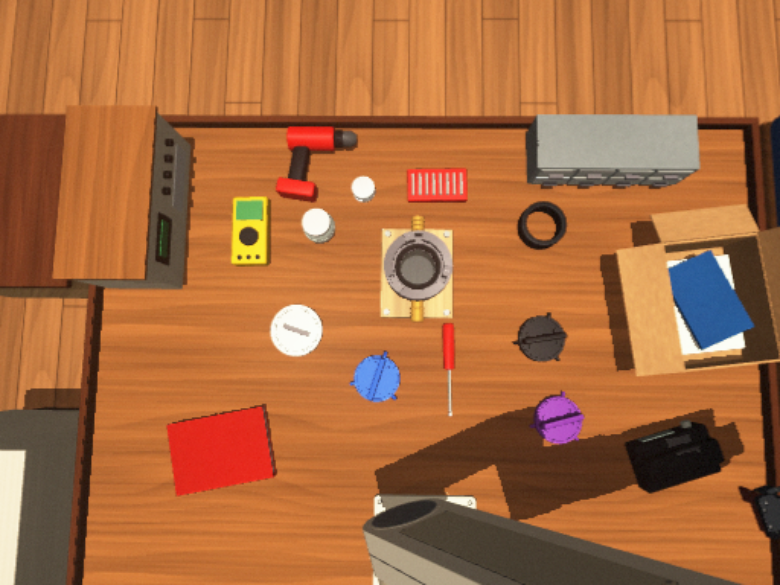

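View pics/side0.png

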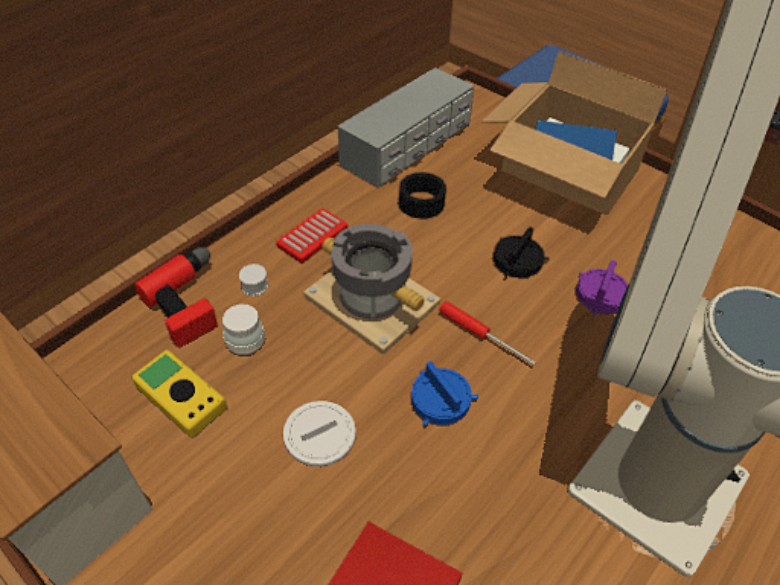

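The top view shows, in viewed pixels: the black lid with bar and pins at (541,338), and the strainer at (418,265). Things that could be taken for the lid:
- blue look-alike (377,378)
- purple look-alike (558,419)
- black tape roll (542,225), with no bar
- white port cover (297,330)

By the description I choose the black one at (541,338). I'll check it in a wrist close-up.

Run:
```python
from h import *
import pickle
c=pickle.load(open('top.pkl','rb'));s=512/780
print('lid',onplane(c,[[541*s,338*s]],24),'collar',onplane(c,[[418*s,266*s]],135), 'tails',onplane(c,[[418*s,216*s],[417*s,320*s]],75))
w=m.capture('wrist');T=R.from_quat(m.get_tool_rot());
print('cam in tool',T.inv().apply(w['eye']-np.array(m.get_position())),(T.inv()*R.from_quat(w['orientation'])).as_matrix().round(3),w['fx'],w['k1'])
L=onplane(c,[[541*s,338*s]],24)[0]
for y in (-90,0,90): print(y,m.solve_ik([L[0],L[1],250],down(np.radians(y))))
```

```text
lid [[ 444.32918113 -252.04101728   24.        ]] collar [[583.18335173  19.06098005 135.        ]] tails [[701.58892324  18.22243259  75.        ]
 [477.88913672  19.15718958  75.        ]]
cam in tool [  66.47502218    0.95276428 -161.84867055] [[ 0.001  0.97   0.244]
 [ 1.    -0.001  0.   ]
 [ 0.     0.244 -0.97 ]] 323.9711378518666 -0.06767848963608585
-90 [-5.39279693e-01  2.21278087e-01  1.85374845e+00 -4.44089210e-16
  1.06656611e+00  1.03151663e+00]
0 [-5.39279693e-01  2.21278087e-01  1.85374845e+00 -4.44089210e-16
  1.06656611e+00 -5.39279693e-01]
90 [-5.39279693e-01  2.21278087e-01  1.85374845e+00 -4.44089210e-16
  1.06656611e+00 -2.11007602e+00]
```

Run:
```python
from h import *
import pickle
m.reach([583,19,370],down(0));c2=m.capture('wrist')
m.reach([444,-252,230],down(np.radians(10)));c1=m.capture('wrist')
pickle.dump((c1,c2),open('w.pkl','wb'))
cv2.imwrite('pics/w1.png',np.vstack([c1['color'],c2['color']])[:, :])
a=np.hstack([c1['color'][:,60:460],c2['color'][:,60:460]]);cv2.imwrite('pics/w1.png',a);print(a.shape,m.get_clock())
print(c1['cx'],c1['cy'],proj(c2,[583,19,135]),proj(c1,[444,-252,24]))
```

```text
(384, 800, 3) 4.1583
255.31128806945003 195.54942386192783 [[254.84546522 167.99414757]] [[253.97044905 172.41119316]]
```

View pics/w1.png

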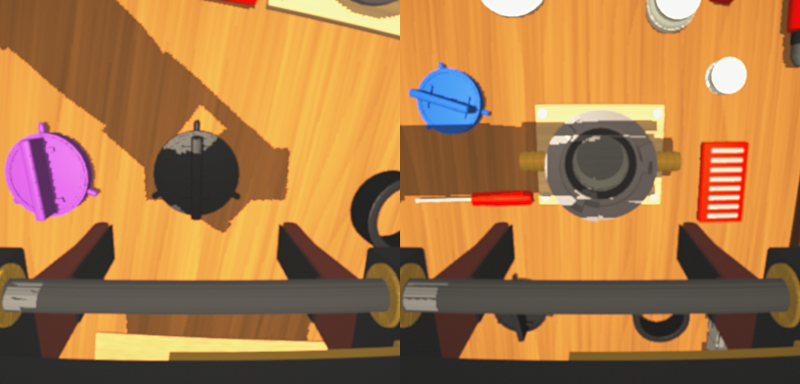

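The left half shows the black lid with its bar and pins at (197,173) in that crop, i.e. pixel (257,173); the +x pin points up at (197,126). The right half shows the collar near (601,165). I'll enlarge both.

Run:
```python
from h import *
import pickle
c1,c2=pickle.load(open('w.pkl','rb'))
f=lambda c,u,v:cv2.convertScaleAbs(cv2.resize(c['color'][v-65:v+65,u-65:u+65],(400,400),interpolation=cv2.INTER_CUBIC),alpha=1.5,beta=30)
cv2.imwrite('pics/w2.png',np.hstack([f(c1,257,173),f(c2,261,165)]))
```

```text
(no output)
```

View pics/w2.png

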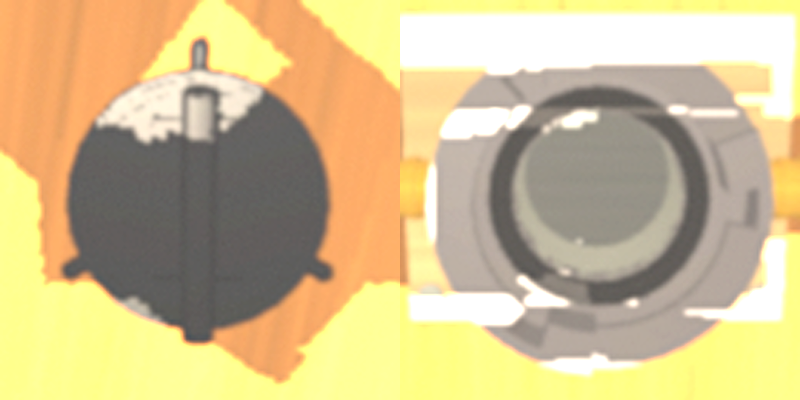

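The lid is black with its pins tips at (199,40), (65,272) and (330,272) in the left crop. The collar's gaps are at right (745,205), upper-left (510,85) and lower-left (545,325) in the right crop. So the strainer's yaw is close to 0.

Run:
```python
from h import *
import pickle
c1,c2=pickle.load(open('w.pkl','rb'));t=pickle.load(open('top.pkl','rb'))
k=130/400
px=lambda L,u,v:[[u-65+(a+.5)*k-.5,v-65+(b+.5)*k-.5] for a,b in L]
P=onplane(c1,px([(199,40),(65,272),(330,272)],257,173),10);C=P.mean(0)
print('pins',P.round(1),'C',C,'r',np.hypot(*(P-C)[:,:2].T),'ang',np.degrees(np.arctan2(*(P-C)[:,1::-1].T))-[0,120,-120])
B=onplane(c1,px([(199,90),(198,340)],257,173),58);print('bar',B,np.degrees(np.arctan2(*(B[0]-B[1])[1::-1])),np.linalg.norm(B[0]-B[1]))
# lid rim by dark mask, z~20
def brass(c,lo,hi,box):
    h=cv2.cvtColor(c['color'],cv2.COLOR_BGR2HSV);M=cv2.inRange(h,np.array(lo),np.array(hi));k=np.zeros_like(M);x0,x1,y0,y1=box;k[y0:y1,x0:x1]=M[y0:y1,x0:x1];return k
for (n,c) in (('w',c2),('t',t)):
  q=proj(c,[[583-97,19,75],[583+97,19,75]]).astype(int);print(n,q.tolist())
  for u,v in q: print(cv2.cvtColor(c['color'],cv2.COLOR_BGR2HSV)[v-1:v+3:2,u-6:u+7:3].tolist())
# collar centre from gap pts right, upper-left,lower-left at z135, outer rim extremes
E2=onplane(c2,px([(432,215),(772,215)],261-0,165),135) if 0 else onplane(c2,px([(435-400,215),(772-400,215)],261,165),135);print('collar lr',E2)
G=onplane(c2,px([(745-400,205),(510-400,85),(545-400,325)],261,165),135);print('gaps',G, np.degrees(np.arctan2(G[:,1]-19,G[:,0]-583)))
```

```text
pins [[ 436.6 -194.3   10. ]
 [ 400.  -291.9   10. ]
 [ 503.4 -273.6   10. ]] C [ 446.67325208 -253.29718743   10.        ] r [59.85896519 60.57519604 60.29525825] ang [  99.72592018 -260.35648687  100.27389981]
bar [[ 439.03787379 -209.44668648   58.        ]
 [ 453.94024092 -295.13291135   58.        ]] 99.86607627878642 86.97246506450288
w [[186, 161], [323, 161]]
[[[19, 192, 178], [19, 188, 180], [19, 188, 175], [19, 188, 180], [19, 187, 177]], [[18, 187, 173], [19, 191, 175], [19, 190, 169], [19, 191, 176], [19, 187, 173]]]
[[[17, 137, 151], [19, 191, 174], [19, 189, 179], [19, 192, 173], [19, 189, 178]], [[17, 136, 148], [19, 189, 171], [19, 190, 176], [19, 189, 170], [19, 188, 176]]]
t [[273, 207], [274, 148]]
[[[19, 118, 240], [17, 184, 180], [22, 170, 250], [18, 186, 223], [20, 113, 244]], [[15, 142, 142], [18, 180, 207], [23, 168, 251], [18, 183, 227], [15, 144, 172]]]
[[[13, 176, 212], [17, 187, 192], [18, 182, 216], [16, 190, 191], [13, 179, 209]], [[13, 181, 200], [18, 184, 218], [22, 174, 249], [17, 183, 206], [12, 180, 208]]]
collar lr [[523.71802805  17.13618628 135.        ]
 [659.59354178  17.125439   135.        ]]
gaps [[648.50913314  21.17579967 135.        ]
 [554.84288331  68.53978139 135.        ]
 [567.62612716 -28.91267614 135.        ]] [   1.90230463  119.61276789 -107.7900209 ]
```

Run:
```python
from h import *
import pickle
c1,c2=pickle.load(open('w.pkl','rb'));t=pickle.load(open('top.pkl','rb'))
for n,c,z in (('w',c2,77),('t',t,77)):
  h=cv2.cvtColor(c['color'],cv2.COLOR_BGR2HSV);M=cv2.inRange(h,np.array([15,160,100]),np.array([25,255,255]))
  _,lab,st,ce=cv2.connectedComponentsWithStats(M,connectivity=4)
  res=[]
  for u,v in proj(c,[[591-97,19,75],[591+97,19,75]]).astype(int):
    l=lab[v,u];print(n,st[l].tolist(),ce[l].round(1).tolist())
    v_,u_=np.nonzero(lab==l);W=onplane(c,np.c_[u_,v_],z);print('  ext x',W[:,0].min(),W[:,0].max(),'y',W[:,1].min(),W[:,1].max())
    res.append(onplane(c,[ce[l]],z)[0])
  d=res[1]-res[0];print(n,'yaw',np.degrees(np.arctan2(d[1],d[0])),'mid',(res[0]+res[1])/2)
# collar: dark gasket/bore ring and outer grey; grey = low saturation
for n,c in (('w',c2),('t',t)):
  h=cv2.cvtColor(c['color'],cv2.COLOR_BGR2HSV);M=cv2.inRange(h,np.array([0,0,0]),np.array([180,70,255]))
  q=proj(c,[591,19,135])[0];x,y=np.mgrid[0:384,0:512];r=np.hypot(y-q[0],x-q[1]);M[r>(80 if n=='w' else 40)]=0
  M=cv2.morphologyEx(M,cv2.MORPH_OPEN,np.ones((7,7)))
  cn=max(cv2.findContours(M,0,1)[0],key=cv2.contourArea)[:,0]
  W=onplane(c,cn,135)[:,:2]
  sol=np.linalg.lstsq(np.c_[2*W,np.ones(len(W))],(W**2).sum(1),rcond=None)[0]
  for _ in range(4):
    rr=np.hypot(*(W-sol[:2]).T);R0=np.sqrt(sol[2]+sol[:2]@sol[:2]);k=abs(rr-R0)<np.percentile(abs(rr-R0),75);V=W[k];sol=np.linalg.lstsq(np.c_[2*V,np.ones(len(V))],(V**2).sum(1),rcond=None)[0]
  print(n,'circle',sol[:2],R0,len(V),abs(rr-R0)[k].max())
```

```text
w [178, 150, 27, 22, 517] [190.6, 160.5]
  ext x 473.9592496083876 511.5467479797452 y 5.338138285205062 35.24652732754574
w [19, 0, 453, 279, 68073] [261.9, 124.1]
  ext x 246.3590067789824 880.8353460482846 y -163.83458728815805 239.0404801655854
w yaw 26.54599700231318 mid [542.39430412  45.46675953  77.        ]
t [269, 197, 9, 14, 112] [273.4, 203.7]
  ext x 477.8194705215235 519.7716494507869 y 8.731974765744688 34.477977654004526
t [270, 141, 9, 10, 75] [273.7, 145.9]
  ext x 673.580235351402 703.702807288773 y 6.3669483323378415 32.55825756841014
t yaw 0.020616512750778786 mid [592.67951136  20.48936831  77.        ]
w circle [589.59548043  21.01021576] 68.12438829854808 236 0.9600435927467572
t circle [577.44791216  22.89018861] 30.893990419811583 45 2.9541687502638254
```

Run:
```python
from h import *
import pickle
m.reach([590,20.5,255],down(0));c=m.capture('wrist');pickle.dump(c,open('w3.pkl','wb'))
m.reach([446.7,-253.3,120],down(np.radians(9.9)))
q=proj(c,[590,20.5,135])[0].astype(int);print(q,m.get_clock())
a=c['color'][:, :];y0=max(0,q[1]-105);a=a[y0:y0+200,q[0]-130:q[0]+130];print('origin',q[0]-130,y0)
cv2.imwrite('pics/w3.png',cv2.convertScaleAbs(cv2.resize(a,None,fx=3,fy=3,interpolation=cv2.INTER_CUBIC),alpha=1.3,beta=10))
```

```text
[254 189] 6.6667
origin 124 84
```

View pics/w3.png

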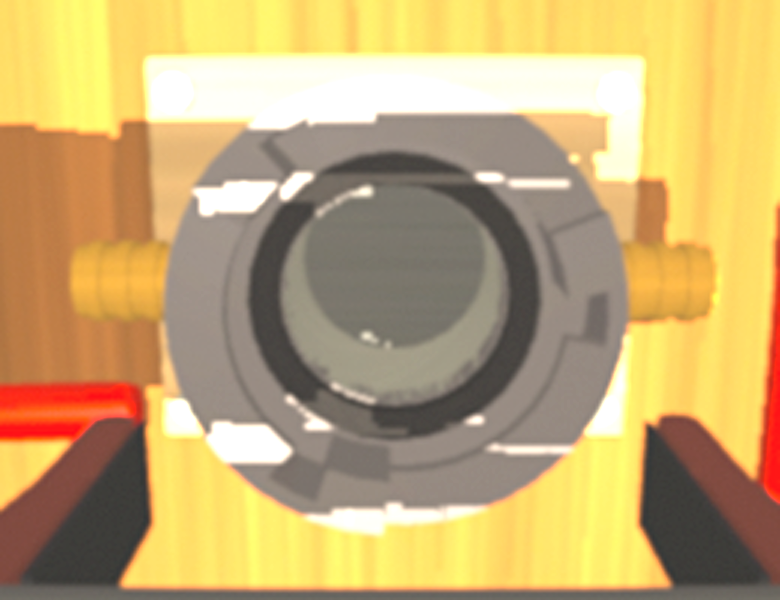

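The close view shows the collar's rim spanning (165..628) horizontally and about (65..530) vertically. The tail tips are at (70,282) and (716,285), and the board's top edge is horizontal, so the strainer's yaw is about 0. Next I'll compute the centre and grasp the lid.

Run:
```python
from h import *
import pickle
c=pickle.load(open('w3.pkl','rb'))
f=lambda L:[[124+a/3,84+b/3] for a,b in L]
E=onplane(c,f([(165,300),(628,300),(396,530),(396,66)]),135);print(E.round(1))
T=onplane(c,f([(70,282),(716,285)]),77);B=onplane(c,f([(145,57),(643,57)]),18);print(T.round(1),B.round(1),np.degrees(np.arctan2((T[1]-T[0])[1],(T[1]-T[0])[0])),np.degrees(np.arctan2((B[1]-B[0])[1],(B[1]-B[0])[0])))
m.gripper_to(50,30)
m.move_linear([446.7,-253.3,29],150)
m.gripper_to(0,40)
print(m.get_finger_gap(),m.get_gripper_force(),m.get_wrist_force(),m.get_moment())
m.move_linear([446.7,-253.3,215],200)
print(m.get_finger_gap(),m.get_gripper_force(),m.get_wrist_force(),m.get_moment(),m.get_clock())
w=m.capture('wrist');cv2.imwrite('pics/w4.png',w['color'])
pickle.dump(w,open('w4.pkl','wb'))
```

```text
[[522.2  25.1 135. ]
 [659.9  25.2 135. ]
 [591.  -49.1 135. ]
 [590.8  92.3 135. ]]
[[474.2  19.3  77. ]
 [705.8  18.4  77. ]] [[491.   99.1  18. ]
 [689.5  99.3  18. ]] -0.2078002073312677 0.06380097699937254
11.829325026453212 39.998711943626404 [-1.65808712 -0.01460018  4.18338805] [-0.05971971  0.11605089  0.01457454]
11.676733314280245 39.99720275402069 [-0.540614    0.23136967 -2.81952382] [-0.0059874  -0.07771573  0.01178825] 9.9333
```

View pics/w4.png

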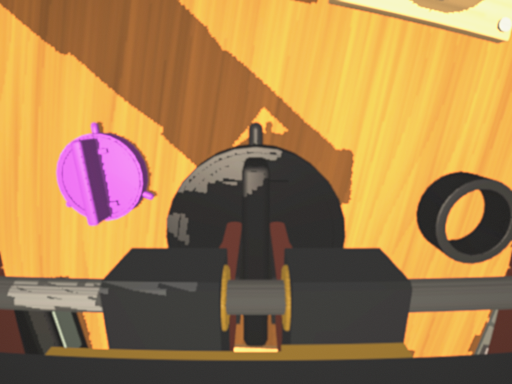

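```bash
cat >> h.py <<'E'
def st(): return np.array(m.get_wrist_force()),np.array(m.get_moment())
E
python3 - <<'E'
from h import *
import pickle
w=pickle.load(open('w4.pkl','rb'));p=np.array([446.7,-253.3]);d=np.array([np.cos(np.radians(99.9)),np.sin(np.radians(99.9))])
t=onplane(w,[[256,125]],196)[0,:2];e=onplane(w,[[167,228],[344,228]],210)[:,:2]
print('pin tip-> along',(t-p)@d-62,'across',(t-p)@[-d[1],d[0]],'edges',(e-p)@d,(e-p)@[-d[1],d[0]])
C=[590.7,20.2]
m.reach([*C,200],down(np.radians(30)))
m.wait(.3);f0,t0=st();print(f0,t0)
m.move_linear([*C,161],80);m.wait(.2);print(st())
z=161
while z>141:
    z-=1;m.move_linear([*C,z],40);f,t=st();df=f-f0
    print(z,np.round(m.get_position()[2],1),df.round(1),(t-t0).round(2))
    if df[2]>12 or np.hypot(*df[:2])>15: break
print(m.get_clock())
E
```

```text
pin tip-> along -1.6583130020992982 across -0.0415905053416837 edges [5.97833472 6.10633147] [ 48.36720962 -48.00573432]
[ 0.64381753  0.63036211 -3.54969274] [-0.01742933 -0.1010921  -0.06917744]
(array([-0.49666577, -0.34752426, -3.41095082]), array([-0.03097698, -0.18706861,  0.00348346]))
160 160.1 [-0.7 -1.  -0.2] [0.02 0.   0.1 ]
159 158.9 [-0.6 -0.3 -0.2] [-0.02 -0.01  0.07]
158 157.9 [-1.   0.3  0.8] [ 0.   -0.03  0.06]
157 156.9 [ 0.1 -1.   1.2] [-0.   -0.06  0.05]
156 155.9 [-0.5 -1.3  0.2] [-0.    0.03  0.06]
155 154.9 [-1.5 -1.1  0.7] [-0.01 -0.02  0.06]
154 153.9 [ 0.3 -0.3 -0.5] [-0.02 -0.01  0.04]
153 152.9 [-0.7 -0.1  1.8] [-0.05 -0.03  0.11]
152 151.9 [-0.8 -0.8  0.4] [-0.   -0.04  0.09]
151 150.9 [-0.3 -0.9  0.9] [0.01 0.05 0.07]
150 149.9 [-1.3 -0.9  0.6] [ 0.04 -0.02  0.05]
149 148.9 [-0.5 -0.9  0.5] [ 0.   -0.08  0.02]
148 147.9 [ 0.4 -0.8 -0.1] [ 0.01 -0.02  0.16]
147 146.9 [-0.7 -0.9  0.5] [-0.01 -0.05  0.02]
146 145.9 [-0.8  0.2  0.2] [-0.07 -0.04  0.06]
145 144.9 [ 0.2 -0.2  1. ] [ 0.05 -0.05  0.09]
144 143.9 [ 0.  -1.   0.8] [ 0.    0.01 -0.02]
143 142.9 [-1.2 -1.3  0.2] [-0.04 -0.01  0.04]
142 141.9 [ 0.8 -0.1  1. ] [ 0.01 -0.02  0.05]
141 140.9 [-0.9 -0.5  0.9] [-0.   -0.05  0.04]
17.3083
```

```bash
cat >> h.py <<'E'
def avg(n=6,dt=.02):
    a=[]
    for _ in range(n): a.append(np.r_[st()]); m.wait(dt)
    return np.mean(a,0).ravel()
E
python3 - <<'E'
from h import *
C=[590.7,20.2]
z=141;print(avg().round(2))
while z>136.5:
    z-=.5;m.move_linear([*C,z],40);a=avg(4);print(z,a.round(2))
    if a[2]>-3.5+7: break
t=m.get_clock()
m.move_linear([*C,z],40,down(np.radians(28)));print('2deg took',m.get_clock()-t);print(avg().round(2),m.get_position())
E
```

```text
[ 0.05 -0.04 -2.88 -0.01 -0.13 -0.03]
140.5 [-0.48  0.05 -2.9  -0.03 -0.13  0.02]
140.0 [ 0.01 -0.2  -2.69 -0.02 -0.11 -0.01]
139.5 [-0.45  0.03 -1.14 -0.02 -0.04  0.02]
139.0 [-1.35  0.28  3.12 -0.04  0.21 -0.01]
138.5 [-2.54  0.09  7.3  -0.03  0.5   0.01]
2deg took 0.25
[-1.04  0.07  5.83 -0.07  0.2  -0.1 ] [591.39751035  20.18440046 139.22050634]
```

```bash
cat >> h.py <<'E'
def yawnow():
    y=R.from_quat(m.get_tool_rot()).apply([0,1,0]);return np.degrees(np.arctan2(y[1],y[0]))
def step(yaw,z,n=4):
    m.move_linear([590.7,20.2,z],40,down(np.radians(yaw)));a=avg(n);p=m.get_position()
    print(round(30-yaw,1),round(30-yawnow(),1),round(z,2),np.round(p,1),a.round(2));return a,z+np.clip(a[2]/10,-.5,.5)
E
python3 - <<'E'
from h import *
yaw,z=28,139.1
while yaw>30-85:
    yaw-=3 if yaw>30-32 else 1.5
    a,z=step(yaw,z)
    if a[5]>.2 or np.hypot(*a[:2])>15: break
print(m.get_clock())
E
```

```text
5 4.9 139.1 [591.3  20.2 139.4] [ 0.52  0.11  3.41 -0.04 -0.13 -0.08]
8 7.9 139.44 [590.8  20.2 139.4] [ 0.36  0.05  2.15 -0.02 -0.2  -0.09]
11 10.9 139.66 [590.6  20.2 139.5] [-0.14 -0.07  1.22 -0.06 -0.14 -0.05]
14 13.9 139.78 [590.5  20.2 139.6] [-0.14  0.05  0.01 -0.04 -0.08 -0.03]
17 16.9 139.78 [590.5  20.2 139.6] [ 0.02 -0.03 -0.08 -0.02 -0.07 -0.02]
20 19.9 139.77 [590.6  20.2 139.6] [-0.33 -0.12 -1.23 -0.03 -0.09 -0.04]
23 22.9 139.65 [590.7  20.2 139.6] [ 0.17  0.04 -0.64 -0.03 -0.07 -0.02]
26 25.9 139.58 [590.7  20.2 139.6] [-0.01 -0.05 -0.53 -0.01 -0.08 -0.05]
29 28.9 139.53 [590.8  20.2 139.6] [ 0.16  0.27 -0.41 -0.05 -0.07 -0.06]
32 31.9 139.49 [590.8  20.2 139.6] [ 0.26  0.17 -0.09 -0.07 -0.07 -0.  ]
33.5 33.4 139.48 [590.8  20.2 139.5] [ 0.1  -0.01  0.24 -0.06 -0.08 -0.03]
35.0 35.0 139.5 [590.8  20.2 139.6] [ 0.06  0.48  0.3  -0.07 -0.1  -0.06]
36.5 36.5 139.53 [590.7  20.2 139.5] [ 0.03  0.04  0.42 -0.06 -0.08 -0.03]
38.0 38.0 139.58 [590.7  20.2 139.6] [ 0.06 -0.29  0.2  -0.02 -0.05 -0.06]
39.5 39.5 139.6 [590.7  20.2 139.6] [-0.03 -0.51 -0.17 -0.06 -0.07 -0.05]
41
[... 429 characters left out ...]
-0.05 -0.06 -0.03]
50.0 50.0 139.54 [590.7  20.2 139.5] [ 0.03  0.05  0.49 -0.02 -0.06 -0.04]
51.5 51.5 139.59 [590.7  20.2 139.5] [ 0.03 -0.03  0.   -0.03 -0.05 -0.03]
53.0 53.0 139.59 [590.7  20.2 139.6] [ 0.05 -0.09  0.09 -0.04 -0.05 -0.04]
54.5 54.5 139.6 [590.6  20.2 139.5] [-0.38  0.25 -0.3  -0.08  0.02 -0.08]
56.0 56.0 139.57 [590.4  20.2 139.4] [-0.92  0.   -1.03 -0.05  0.15 -0.04]
57.5 57.5 139.47 [590.4  20.2 139.3] [-1.83 -0.36 -0.82 -0.08  0.3   0.01]
59.0 59.0 139.39 [590.4  20.2 139.2] [-1.74  0.12 -1.05 -0.14  0.36  0.05]
60.5 60.5 139.28 [590.5  20.2 139.1] [-2.67 -0.06 -2.25 -0.19  0.39  0.13]
62.0 62.0 139.06 [590.6  20.2 139. ] [-2.88 -0.05 -1.07 -0.18  0.48  0.21]
28.8417
```

Run:
```python
from h import *
yaw,z=30-62,138.95
while yaw>30-68:
    yaw-=1
    a,z=step(yaw,z);a,z=step(yaw,z,8)
    if a[5]>.34: break
print(m.get_clock())
```

```text
63 63.0 138.95 [590.7  20.2 139. ] [-2.52  0.24 -0.41 -0.17  0.48  0.39]
63 63.0 138.91 [590.7  20.2 138.9] [-3.23  0.    0.28 -0.13  0.57  0.4 ]
29.5417
```

Run:
```python
from h import *
m.gripper_to(24);m.wait(.2);print('free',avg(8).round(3),m.get_position(),30-yawnow())
p=m.get_position()
m.gripper_to(0,40);b=avg(8);print('regrip',b.round(3),m.get_finger_gap())
z=138.95
for y in (63.25,63.5,63.75):
    a,z=step(30-y,z,6)
    if a[5]>.38: break
print(m.get_clock())
```

```text
free [-0.104  0.094 -0.051 -0.037 -0.043 -0.004] [590.7394936   20.20532295 138.90975042] 62.99893794098806
regrip [-0.585  0.235  0.04   0.008 -0.009  0.199] 12.075428731483823
63.2 63.2 138.95 [590.6  20.2 138.9] [-0.33  0.85 -0.21  0.08  0.03  0.35]
63.5 63.5 138.93 [590.6  20.2 138.9] [-1.15  0.62 -0.1   0.09  0.09  0.47]
31.4917
```

Run:
```python
from h import *
m.gripper_to(40);m.wait(.2)
m.move_linear([590.7,20.2,260],120);m.wait(.5)
c=m.capture('wrist');cv2.imwrite('pics/w5.png',c['color']);print(m.get_clock(),m.get_wrist_force())
q=proj(c,[[590.7,20.2,170],[590.7,20.2,135]]);print(q)
```

```text
34.0333 [ 0.12614888 -0.1694663  -0.18781747]
[[254.11515874 198.59584785]
 [254.25256849 188.85083098]]
```

View pics/w5.png

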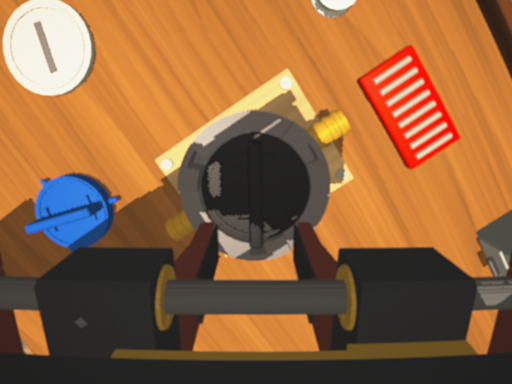

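The picture shows the lid seated centrally in the collar at (255,185), with its bar along the twisted angle and the gripper clear of it. I'm handing the job in.

Run:
```python
from h import *
print(m.close_job(),m.get_clock())
```

```text
the job is handed in; nothing more can be done
the job is handed in; nothing more can be done
```

I fitted the lid, twisted it about 63° clockwise to roughly 0.45 N m, let go of it and handed the job in at about 34 s; no verdict came back, and the pin force was only estimated, at 16 to 20 N (limit 22 N).

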